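# Push the firing tray home and shut the bench kiln

## Robot

A 6-joint arm with a two-finger parallel gripper is mounted at the origin on the work surface. World frame = base frame: x ahead of the robot, y to its left, z up, the work surface at z = 0. Lengths are in m, angles in rad, forces in N, time in s.
With the tool pointing down it reaches from about 0.425 to 0.925 m from the base axis. Payload 12.5 kg.
Tool frame: the origin (TCP) lies midway between the tips of the shut fingers; the grasp point (between the pads) lies 19 mm behind it; z points along the fingers, y is the direction in which the jaws open and shut (so a half turn about z gives the same grasp; the last joint's range is limited). The gripper opens to 85 mm and grips with 20 to 120 N. Pads are 22 mm wide; open, the fingers measure 114 mm over their backs; the gripper's body (76 mm by 85 mm) begins 54 mm behind the grasp point. The pads swing forward as they close: fully open they stand 13 mm farther back than shut.
Start: joints at [-1.279, 0.491, 1.559, -0, 1.092, -0.106], TCP at [0.242, -0.576, 0.194] pointing down, gripper open.
Joint ranges: [-3.1, 3.1], [-0.84, 2.19], [0.05, 2.79], [-1.13, 4.28], [0.06, 2.93], [-2.69, 2.69]. Speed limits (rad/s): [2.22, 2.22, 2.79, 3.14, 3.14, 3.14].

## Interface

Orientations are given as a unit quaternion [x, y, z, w].
In Python, from rig import ctrl gives the robot as it stands. The module is installed in compiled form; this text tells all that it offers.
- The arm moves only by the tool servo_tool, never from a script. Its arguments are lists of equal length, an entry for each row: "claw": the finger opening in m, from 0 to 0.0854; "travel": the shift along the tool's x, y, z in m, a list of three; "roll": the turn about the tool's z in rad. A call has 1 to 10 rows; each row shifts and turns the commanded pose from where the row before left it, along the tool's axes as they then stand; what a row does not reach is not made up. A row lasts 1/10 s, in which the tool goes at most 50 mm and 8.59 degrees, less where a joint would pass 70% of its speed; a pose out of reach is approached as far as the arm can. A call is refused whole if a number of a shift passes 0.05 or a number of a turn 0.15, either way. A call with a gripper value outside its range is refused whole. The fingers move at their own pace and stop on an object; "newtons" is the grip in N (left out, the last holds). Time passes only in rows, so rows that do not move let the fingers close. It gives the time, the measured TCP pose, the force and the opening at its end, in the units of the state.
- ctrl.state(): the state, without advancing time (a new reading comes with each control period).
- ctrl.read_camera(name): name is "scene" or "top"; returns a dict with "image" (400x640x3 uint8, blue, green, red), "z_map" (400x640 float32, m along the optical axis (not along the pixel's ray), 0 where there is no reading), "fx", "fy", "cx", "cy" (pixels), "dist" ([k1, k2, p1, p2, k3] as OpenCV has them; the pictures are not rectified), "pose" (4x4, takes a point from camera to world coordinates). Camera axes: x right, y down, z forward; pixel columns grow to the right and rows downward; lengths in m; the calibration is good to about 2 mm. A picture is of the moment at which its call begins.
- ctrl.hand_in(): hands the job in, once; it reports no verdict.
The state is a dict: "time": time; "q": joint angles; "joint_vel": joint speeds; "effort": joint torques, N m; "tcp_pos": TCP position; "tcp_rot": TCP orientation; "force": force on the tool from outside, world axes, zero at the start; "wrist_torque": the same for the moment, N m; "finger_gap": finger opening in m.
Only numpy, scipy, OpenCV 4.12 (cv2) and the standard library are available. Lean on these libraries where they do the work, as an engineer would, in place of code of your own. Each camera call takes 0.05 s, during which the arm holds its last target. There are 200 camera calls.

## Task

The kiln's drop-down door cannot be shut because the firing tray was left sticking out of the mouth. Let the door down all the way, slide the tray fully home against the back of the chamber while the door is down, keeping the flask standing on it, then push the door back up until it is fully shut. Leave the hammer, the jar and the steel block where they are.

Things in the scene. Friction and masses are not known exactly. Their poses are not given: they have to be found in the camera images.
- kiln: Grey bench kiln, fixed to the bench: 250 wide (y), 200 deep (x), 245 tall. Origin on the bench top (z = 0) under the middle of its front face; the kiln's +x runs from the front face into the kiln (its front, with door and mouth, looks to its -x, roughly to the robot), +y across, +z up. The mouth, centred, is 112 wide, from 125 (chamber floor) to 215 above the bench; the chamber is 125 deep. The roof is flat at 245 (a vent cap, 12 tall, stands on it 150 behind the front).
- door (a joint): Angle of the drop-down door: 0 shut (upright against the front face), 1.5 fully down (stop, near level). It opens towards the kiln's -x about a level hinge along the kiln's y. The hinge is stiff: the door stays wherever it is left and needs at most about 8 N at the bar.
- door_hinge (a point): Middle of the door's hinge line, on the front face 100 above the bench; axes as the kiln's. The door panel is 170 wide, 18 thick, and reaches 130 from the hinge; its inner face passes through the hinge line. When fully down there is only bench below it.
- door_bar (a point): Centre of the door's wooden grip bar, a round bar 14 in diameter and 150 long along the kiln's y, carried beyond the door's free edge on two 8 mm steel rods at 55 either side of the middle. It lies 175 from the hinge along the panel and 9 outward of the panel's inner face; with the door shut it stands 30 above the roof, 9 in front of the front face. Its z axis points from the hinge to the bar along the panel.
- tray_lip (a point): Middle of the top edge of the front face of the steel tray's front lip. The tray is loose on the chamber floor, 104 wide and 115 deep, plate 4 thick; the lip is a plain upright strip over the whole width, 25 tall and 5 thick. The tray's +x runs into the kiln. The tray and flask together slide with 2 to 8 N.
- tray_home (a point): Point fixed on the kiln where tray_lip is when the tray is fully home against the back of the chamber: 10 inside the front face, 150 above the bench. Axes as the kiln's.
- flask_center (a point): Centre (30 up) of the casting flask, a dark steel tube 48 in diameter and 60 tall that stands loose on the tray, some 60 behind the lip. z is its axis.
- hammer: Bystander: hammer 200 long lying on the bench beside the kiln's front corner; leave alone.
- jar: Bystander: amber glass jar, 64 in diameter, 85 tall, standing on the bench beside the kiln; leave alone.
- dapping_block: Bystander: plain steel block 60 x 60 x 55 on the bench beside the kiln; leave alone.

How it is judged:
On the way, in this order (a step that is already met when the one before it is completed fails the run):
1. the door is let down all the way (value of joint door above 1.42 rad), for 0.2 s.
2. the tray is fully home while the door is down (x of tray_lip in the frame of tray_home above -0.005 m and value of joint door above 1.2 rad), for 0.2 s.
At the end, for the whole second after the job is handed in: The door is shut (within 0.05 rad), the tray is home (lip within 5 mm of its home depth), and the flask stands upright on the tray, at rest (value of joint door below 0.05 rad and x of tray_lip in the frame of tray_home above -0.005 m and distance between flask_center and tray_lip below 0.1 m and angle between flask_center's own z axis and vertical below 0.1 rad and linear speed of flask below 0.01 m/s); the robot touches nothing.
It fails at once if the flask is tipped over (more than 0.5 rad) (angle between flask_center's own z axis and vertical above 0.5 rad).
It fails at once if the hammer, jar or block is moved more than 20 mm (distance of any of hammer, jar, dapping_block from where it was at the start of the episode above 0.02 m).
It also fails if it takes over 64 s, if anything falls off the work surface, if the arm or the gripper's body presses on something with over 40 N, if the wrist force passes 120 N, or if a joint passes its speed limit or range.

## Working session

There is one attempt and no reset: what is moved stays moved. The work goes in short steps, Python scripts to look and compute and a tool call to move; the robot and the scene stay as the last step left them, time stands still between calls to the robot, and variables do not carry over. Pictures are saved under pics/ and viewed, about 8 in all and at most 12, crops included, and the job is handed in when it is done.

Besides the shell and the picture viewer there is one more tool, called in YAML: its name, and indented under it one key for each argument. servo_tool: Moves the arm, as the interface text tells. Its arguments: {"type":"object","properties":{"claw":{"type":"array"},"travel":{"type":"array"},"roll":{"type":"array"},"newtons":{"type":"number"}},"required":["claw","travel","roll"]}

```bash
mkdir -p pics; cat > h.py <<'E'
from rig import ctrl
import numpy as np, cv2
from scipy.spatial.transform import Rotation as R
def grab(n):
    c=ctrl.read_camera(n); np.savez(f'{n}.npz',**c); return c
def pts(c):
    h,w=c['z_map'].shape
    u,v=np.meshgrid(np.arange(w),np.arange(h))
    K=np.array([[c['fx'],0,c['cx']],[0,c['fy'],c['cy']],[0,0,1.]])
    n=cv2.undistortPoints(np.stack([u,v],-1).reshape(-1,1,2).astype(float),K,np.array(c['dist'],float)).reshape(h,w,2)
    z=c['z_map']; p=np.dstack([n[...,0]*z,n[...,1]*z,z])
    P=np.array(c['pose']); q=p@P[:3,:3].T+P[:3,3]; q[z==0]=np.nan
    return q
E
python3 - <<'E'
from h import *
print(ctrl.state())
for n in('scene','top'):
    c=grab(n); cv2.imwrite(f'pics/{n}0.png',c['image']); print(n,np.round(c['pose'],3).tolist(),c['fx'])
E
```

```text
{'time': 0.0, 'q': array([-1.27860155e+00,  4.91569725e-01,  1.55946612e+00, -2.14231027e-05,
        1.09167884e+00, -1.05608156e-01]), 'joint_vel': array([-1.57254970e-03,  3.61709138e-05,  3.79373102e-04, -2.02212380e-03,
        1.23564154e-03, -6.73020867e-04]), 'effort': array([-3.51053313e-03, -6.18456745e+01, -2.61592108e+01, -1.36039762e-04,
        4.05300030e-03, -1.06592316e-05]), 'tcp_pos': array([ 0.24205411, -0.57593219,  0.1938157 ]), 'tcp_rot': array([ 9.80283100e-01,  1.97597390e-01, -6.17242359e-05, -5.57688182e-04]), 'force': array([0.33252435, 0.46379352, 0.07380386]), 'wrist_torque': array([-0.04966178, -0.00012904, -0.0122576 ]), 'finger_gap': 0.08540599698321837}
scene [[0.912, -0.388, 0.131, 0.483], [-0.41, -0.863, 0.297, -0.24], [-0.002, -0.324, -0.946, 1.072], [0.0, 0.0, 0.0, 1.0]] 383.14200318528316
top [[0.024, -0.982, 0.186, 0.428], [-1.0, -0.025, -0.004, 0.028], [0.008, -0.185, -0.983, 1.142], [0.0, 0.0, 0.0, 1.0]] 444.9127221053423
```

View pics/scene0.png

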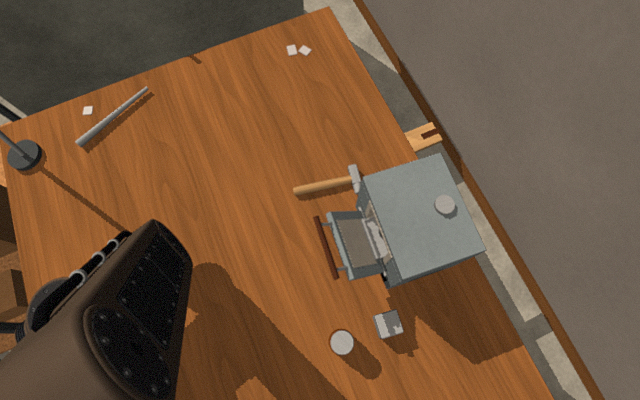

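View pics/top0.png

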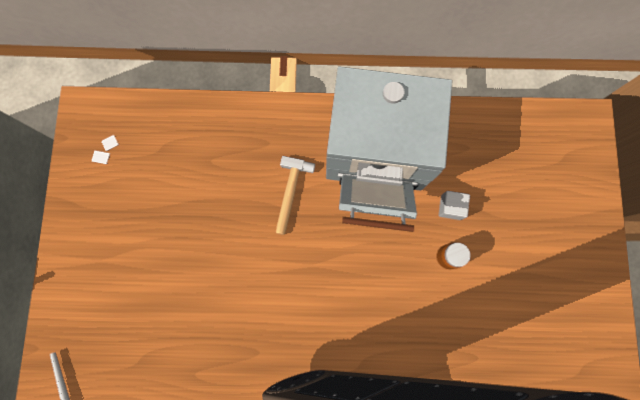

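The scene view shows the kiln at about (425,220) with its door partly down and the bar at (328,247). In the top view the bar is at (378,224), the tray lip at about (380,172), the hammer at (293,190), the block at (456,205) and the jar at (457,255). Next I'll measure these positions from depth.

```bash
python3 - <<'E'
from h import *
for n in('scene','top'):
    c=dict(np.load(n+'.npz')); q=pts(c); im=c['image'].astype(int)
    z=q[...,2]
    m=(abs(z-.245)<.006)&(q[...,0]>.4)&(q[...,0]<1.2)&(abs(q[...,1])<.4)
    k,l,st,_=cv2.connectedComponentsWithStats(m.astype(np.uint8)); i=1+st[1:,4].argmax(); m=l==i
    r=cv2.minAreaRect((q[m][:,:2]*1000).astype(np.float32)); print(n,'roof',r,np.round(cv2.boxPoints(r)).tolist(),np.median(z[m]))
    b,g,rr=im[...,0],im[...,1],im[...,2]
    reg=(slice(205,285),slice(308,345)) if n=='scene' else (slice(212,236),slice(335,420))
    mm=np.zeros_like(m); mm[reg]=True
    m2=mm&(rr<130)&(rr>1.6*g)&(z>.05)
    p=q[m2]; print('bar',len(p),np.round(np.median(p,0),4),np.round(p.min(0),3),np.round(p.max(0),3))
    zz=np.where(np.isnan(z),0,z)
    cr=zz[150:235,320:425] if n=='top' else zz[200:290,300:410]
    a=c['image'][130:290,260:500] if n=='top' else c['image'][150:370,280:480]
    cv2.imwrite(f'pics/{n}_crop.png',cv2.resize(a,None,fx=3.2 if n=='top' else 2.7,fy=3.2 if n=='top' else 2.7,interpolation=2))
E
```

```text
scene roof ((785.7672729492188, -109.37442016601562), (249.94546508789062, 201.6759033203125), 84.31524658203125) [[673.0, -224.0], [874.0, -244.0], [898.0, 5.0], [698.0, 25.0]] 0.24477837679353087
bar 378 [ 0.555  -0.0906  0.2221] [ 0.542 -0.16   0.21 ] [ 0.569 -0.012  0.226]
top roof ((787.3899536132812, -110.66020202636719), (251.96905517578125, 200.5391082763672), 84.38855743408203) [[675.0, -226.0], [875.0, -246.0], [899.0, 5.0], [700.0, 25.0]] 0.24485240665841979
bar 432 [ 0.5575 -0.0875  0.2222] [ 0.545 -0.161  0.215] [ 0.57  -0.014  0.227]
```

View pics/top_crop.png

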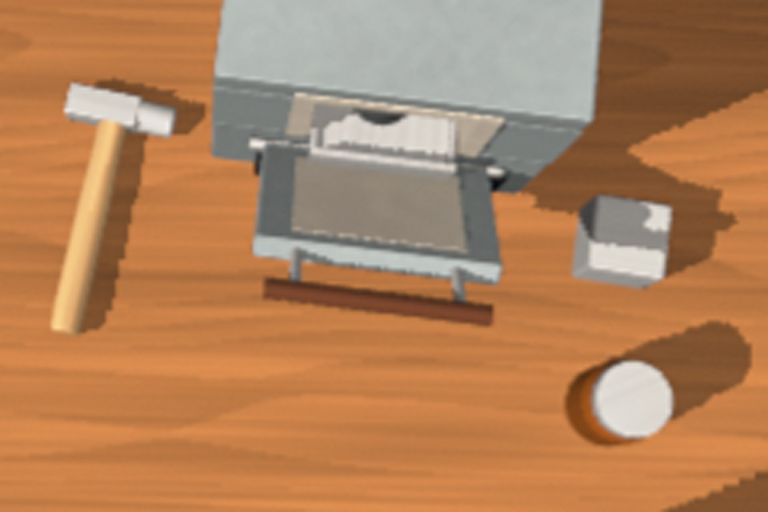

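Measured so far: the kiln's front-face middle is at (0.6865,-0.100) with yaw -0.099, the door is at about 0.78 rad, and the bar centre is at (0.556,-0.089,0.219). The tool can only point down, so I'll grip the bar with the jaws along the kiln's x and follow its arc. To push the tray I'll use the back of the fully opened front finger, because that keeps the gripper body outside the mouth.

servo_tool:
  claw: [0.085,0.085,0.085,0.085,0.085,0.085,0.085,0.085,0.085,0.085]
  travel:
    - [0,0,-0.04]
    - [0,0,-0.04]
    - [0,0,-0.04]
    - [0.032,-0.022,0]
    - [0.032,-0.022,0]
    - [0.032,-0.022,0]
    - [0.032,-0.022,0]
    - [0.032,-0.022,0]
    - [0.032,-0.022,0]
    - [0.032,-0.022,0]
  roll: [0,0,0,0,0,0,0,0,0,0]

```text
time: 1.1
tcp_pos: [0.3895, -0.3459, 0.3142]
tcp_rot: [0.98, 0.198, -0.0, -0.0]
force: [0.5, -0.8, -0.3]
finger_gap: 0.0853
```

servo_tool:
  claw: [0.06,0.04,0.04,0.04,0.04,0.04,0.04,0.04,0.04,0.04]
  travel:
    - [0.032,-0.022,0]
    - [0.032,-0.022,0]
    - [0.032,-0.022,0]
    - [0.032,-0.022,0]
    - [0.032,-0.022,0]
    - [0.032,-0.022,0]
    - [0.032,-0.022,0]
    - [0.03,-0.019,0]
    - [0,0,0]
    - [0,0,0]
  roll: [0,0,0,0,0,0,0,0,-0.134,-0.134]

```text
time: 2.1
tcp_pos: [0.5564, -0.0884, 0.3138]
tcp_rot: [0.944, 0.33, -0.0, -0.0]
force: [0.4, -0.5, -0.2]
finger_gap: 0.04
```

servo_tool:
  claw: [0.04,0.04,0.04,0.04,0.04,0.04,0.04,0.04]
  travel:
    - [0,0,0]
    - [0,0,0]
    - [0,0,0]
    - [0,0,0]
    - [0,0,0]
    - [0,0,0]
    - [0,0,0]
    - [0,0,0]
  roll: [-0.134,-0.134,-0.134,-0.134,-0.134,-0.134,0,0]

```text
time: 2.9
tcp_pos: [0.5561, -0.0895, 0.3142]
tcp_rot: [0.743, 0.669, -0.0, -0.0]
force: [-0.4, -1.0, 0.1]
finger_gap: 0.0397
```

```bash
cat >> h.py <<'E'
KO=np.array([.6868,-.1005,0]);ky=-.0985
Rk=R.from_euler('z',ky).as_matrix()
def kil(p): return (np.asarray(p)-KO)@Rk
def st():
    s=ctrl.state(); T=R.from_quat(s['tcp_rot']).as_matrix()
    print('t',s['time'],'tcp',s['tcp_pos'].round(4),'kiln',kil(s['tcp_pos']).round(4),'yaw_y-ky',round(np.arctan2(T[1,1],T[0,1])-ky,4),'F',s['force'].round(1),'gap',round(s['finger_gap'],4))
    return s,T
def go(k): # remaining shift in tool axes to kiln point k
    s,T=st(); print('shift',((KO+Rk@np.array(k)-s['tcp_pos'])@T).round(4))
E
python3 - <<'E'
from h import *
go([-.131,-.002,.30])
for n in('scene','top'):
    q=kil(pts(dict(np.load(n+'.npz'))).reshape(-1,3))
    m=(abs(q[:,2]-.150)<.004)&(abs(q[:,1])<.056)&(q[:,0]>-.07)&(q[:,0]<.06)
    # exclude door panel (steep): inner face at lip height
    p=q[m]; print(n,len(p),np.histogram(p[:,0],np.arange(-.07,.061,.005)))
    m=(q[:,2]>.16)&(q[:,2]<.215)&(abs(q[:,1])<.05)&(q[:,0]>-.01)&(q[:,0]<.12)
    p=q[m]; print(len(p),p.min(0) if len(p) else'')
E
```

```text
t 2.9 tcp [ 0.5561 -0.0895  0.3142] kiln [-0.1312 -0.0019  0.3142] yaw_y-ky -0.0064 F [-0.4 -1.   0.1] gap 0.0397
shift [-0.0001  0.0002  0.0142]
scene 223 (array([ 0,  0,  6, 72, 44,  1,  0,  0,  0, 40, 52,  0,  0,  1,  2,  1,  4,
        0,  0,  0,  0,  0,  0,  0,  0,  0]), array([-7.00000000e-02, -6.50000000e-02, -6.00000000e-02, -5.50000000e-02,
       -5.00000000e-02, -4.50000000e-02, -4.00000000e-02, -3.50000000e-02,
       -3.00000000e-02, -2.50000000e-02, -2.00000000e-02, -1.50000000e-02,
       -1.00000000e-02, -5.00000000e-03,  5.55111512e-17,  5.00000000e-03,
        1.00000000e-02,  1.50000000e-02,  2.00000000e-02,  2.50000000e-02,
        3.00000000e-02,  3.50000000e-02,  4.00000000e-02,  4.50000000e-02,
        5.00000000e-02,  5.50000000e-02,  6.00000000e-02]))
4 [-0.00250025 -0.02035203  0.21379461]
top 267 (array([ 0,  0,  0, 31, 74, 30,  0,  0,  0,  0, 84, 30,  0,  0,  2,  1,  6,
        8,  1,  0,  0,  0,  0,  0,  0,  0]), array([-7.00000000e-02, -6.50000000e-02, -6.00000000e-02, -5.50000000e-02,
       -5.00000000e-02, -4.50000000e-02, -4.00000000e-02, -3.50000000e-02,
       -3.00000000e-02, -2.50000000e-02, -2.00000000e-02, -1.50000000e-02,
       -1.00000000e-02, -5.00000000e-03,  5.55111512e-17,  5.00000000e-03,
        1.00000000e-02,  1.50000000e-02,  2.00000000e-02,  2.50000000e-02,
        3.00000000e-02,  3.50000000e-02,  4.00000000e-02,  4.50000000e-02,
        5.00000000e-02,  5.50000000e-02,  6.00000000e-02]))
11 [ 0.00065627 -0.04407515  0.16159515]
```

servo_tool:
  claw: [0.04,0.04,0.04,0.04,0.04,0.0,0.0,0.0,0.0,0.0]
  travel:
    - [0,0,0.03]
    - [0,0,0.03]
    - [0,0,0.03]
    - [0,0,0.02]
    - [0,0,0]
    - [0,0,0]
    - [0,0,0]
    - [0,0,0]
    - [0,0,0]
    - [0,0,0]
  roll: [0,0,0,0,0,0,0,0,0,0]
  newtons: 40

```text
time: 3.9
tcp_pos: [0.5563, -0.0896, 0.2049]
tcp_rot: [0.742, 0.67, 0.0, 0.0]
force: [-0.4, 0.3, -0.4]
finger_gap: -0.0002
```

```bash
cat >> h.py <<'E'
def arc(a0,a1,n):
    f=lambda a:np.array([-.175*np.sin(a)-.009*np.cos(a),.175*np.cos(a)-.009*np.sin(a)])
    A=np.linspace(a0,a1,n+1); P=np.array([f(a) for a in A]); print(a0,a1,np.diff(P,axis=0).round(4).tolist(), P[-1])
E
python3 - <<'E'
from h import *
st(); arc(.78,1.5,20)
E
```

```text
t 3.9 tcp [ 0.5563 -0.0896  0.2049] kiln [-0.131  -0.002   0.2049] yaw_y-ky -0.0027 F [-0.4  0.3 -0.4] gap -0.0002
0.78 1.5 [[-0.0042, -0.0047], [-0.004, -0.0049], [-0.0038, -0.005], [-0.0036, -0.0052], [-0.0034, -0.0053], [-0.0033, -0.0054], [-0.0031, -0.0055], [-0.0029, -0.0056], [-0.0026, -0.0057], [-0.0024, -0.0058], [-0.0022, -0.0059], [-0.002, -0.006], [-0.0018, -0.006], [-0.0016, -0.0061], [-0.0014, -0.0062], [-0.0011, -0.0062], [-0.0009, -0.0062], [-0.0007, -0.0063], [-0.0005, -0.0063], [-0.0002, -0.0063]] [-0.17519826  0.00340156]
```

The jaws closed to 0, so they aren't on the bar. I'll take a look.

```bash
python3 - <<'E'
from h import *
a=grab('scene'); b=grab('top')
A=cv2.resize(a['image'][170:310,270:420],(480,448),interpolation=2)
B=cv2.resize(b['image'][150:260,320:430],(300,300),interpolation=2); o=np.zeros((448,790,3),np.uint8);o[:,:480]=A;o[:300,490:]=B
cv2.imwrite('pics/miss.png',o)
for n,c in(('scene',a),('top',b)):
    q=kil(pts(c)); im=c['image'].astype(int); g,r=im[...,1],im[...,2]
    m=(r>1.6*g)&(r<130)&(q[...,2]>.08)&(q[...,2]<.3)&(q[...,0]>-.2)&(q[...,0]<0)&(abs(q[...,1])<.09)
    p=q[m]; print(n,len(p),np.round(np.nanmedian(p,0),4),p.min(0).round(3),p.max(0).round(3))
E
```

```text
scene 115 [-0.1322 -0.0527  0.2224] [-0.138 -0.073  0.208] [-0.125 -0.03   0.227]
top 23 [-0.1268  0.0656  0.2227] [-0.133  0.054  0.219] [-0.123  0.074  0.23 ]
```

View pics/miss.png

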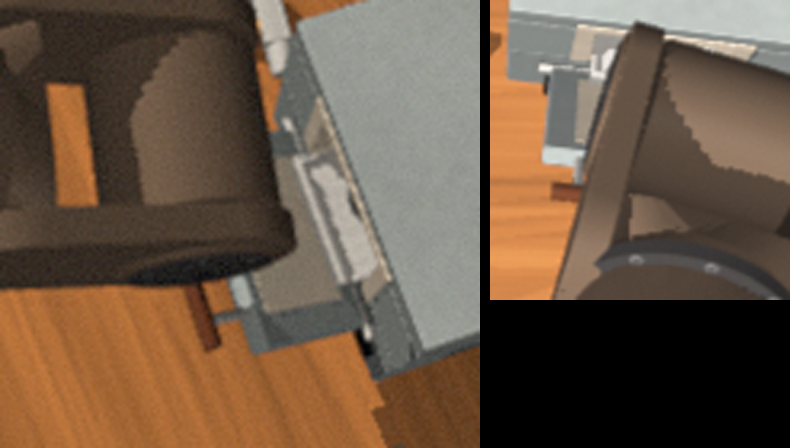

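```bash
python3 - <<'E'
from h import *
for n in('scene','top'):
    q=kil(pts(dict(np.load(n+'.npz'))))
    m=(q[...,2]>.16)&(q[...,2]<.40)&(q[...,0]>-.25)&(q[...,0]<-.05)&(abs(q[...,1])<.1)
    p=q[m]
    for z in np.arange(.16,.40,.02):
        s=p[(p[:,2]>=z)&(p[:,2]<z+.02)]
        if len(s):print(n,round(z,2),len(s),s.min(0)[:2].round(3),s.max(0)[:2].round(3))
st()
E
```

```text
scene 0.16 201 [-0.105 -0.083] [-0.058 -0.024]
scene 0.18 231 [-0.11  -0.082] [-0.08  -0.028]
scene 0.2 51 [-0.139 -0.073] [-0.108 -0.03 ]
scene 0.22 98 [-0.138 -0.072] [-0.126 -0.029]
top 0.16 123 [-0.101  0.049] [-0.056  0.086]
top 0.18 157 [-0.108  0.052] [-0.076  0.086]
top 0.2 38 [-0.136  0.053] [-0.108  0.076]
top 0.22 52 [-0.135  0.053] [-0.123  0.076]
t 4.0 tcp [ 0.5562 -0.0896  0.2046] kiln [-0.131  -0.002   0.2046] yaw_y-ky -0.0026 F [-0.5 -0.4  0.6] gap 0.0004
```

servo_tool:
  claw: [0.0,0.0,0.0]
  travel:
    - [0,0,0]
    - [0,-0.01,0]
    - [0,0,0]
  roll: [0,0,0]

```text
time: 4.3
tcp_pos: [0.545, -0.0883, 0.2043]
tcp_rot: [0.742, 0.67, -0.0, -0.0]
force: [0.9, -0.1, 0.2]
finger_gap: 0.0003
```

```bash
python3 - <<'E'
from h import *
for n in('scene','top'):
    c=grab(n)
    q=kil(pts(c)); im=c['image'].astype(int); g,r=im[...,1],im[...,2]
    m=(r>1.6*g)&(r<130)&(q[...,2]>.08)&(q[...,2]<.3)&(q[...,0]>-.2)&(q[...,0]<0)&(abs(q[...,1])<.09)
    p=q[m]; print(n,len(p),np.round(np.nanmedian(p,0),4),p.min(0).round(3),p.max(0).round(3))
print(ctrl.state()['wrist_torque'],ctrl.state()['effort'])
E
```

```text
scene 107 [-0.1325 -0.0534  0.222 ] [-0.139 -0.073  0.211] [-0.126 -0.031  0.227]
top 25 [-0.1267  0.0656  0.2222] [-0.132  0.052  0.219] [-0.123  0.074  0.229]
[-0.01399687 -0.02070346 -0.00537564] [ 8.45848670e-03 -5.33067441e+01 -2.48295647e+01 -2.69210730e-03
  1.38113761e-02 -7.62805837e-03]
```

servo_tool:
  claw: [0.0,0.0,0.0,0.0]
  travel:
    - [0,0.01,0]
    - [0,0.01,0]
    - [0,0.01,0]
    - [0,0,0]
  roll: [0,0,0,0]

```text
time: 4.8
tcp_pos: [0.5774, -0.0918, 0.2039]
tcp_rot: [0.742, 0.671, 0.0, 0.0]
force: [-0.2, -0.4, -1.1]
finger_gap: 0.0
```

servo_tool:
  claw: [0,0,0,0]
  travel:
    - [0,-0.011,0]
    - [0,-0.011,0]
    - [0,0,0.005]
    - [0,0,0]
  roll: [0,0,0,0]

```text
time: 5.2
tcp_pos: [0.5535, -0.0893, 0.1992]
tcp_rot: [0.742, 0.67, -0.0, -0.0]
force: [-0.5, 0.7, -0.4]
finger_gap: 0.0001
```

servo_tool:
  claw: [0,0,0]
  travel:
    - [0,0,0.005]
    - [0,0,0.005]
    - [0,0,0]
  roll: [0,0,0]

```text
time: 5.5
tcp_pos: [0.5539, -0.0893, 0.1885]
tcp_rot: [0.742, 0.67, -0.0, -0.001]
force: [0.2, -0.9, -0.1]
finger_gap: 0.0006
```

```bash
python3 - <<'E'
from h import *
st()
for n in('scene','top'):
    c=grab(n)
    q=kil(pts(c)); im=c['image'].astype(int); g,r=im[...,1],im[...,2]
    m=(r>1.6*g)&(r<130)&(q[...,2]>.08)&(q[...,2]<.3)&(q[...,0]>-.2)&(q[...,0]<0)&(abs(q[...,1])<.09)
    p=q[m]; print(n,len(p),np.round(np.nanmedian(p,0),4),p.min(0).round(3),p.max(0).round(3))
    qq=q[::4,::4].reshape(-1,3)
    m=(qq[:,2]>.2)&(qq[:,0]<0); print(np.histogram(qq[m][:,2],np.arange(.2,1,.05)))
E
```

```text
t 5.5 tcp [ 0.5539 -0.0893  0.1885] kiln [-0.1333 -0.0019  0.1885] yaw_y-ky -0.0025 F [ 0.2 -0.9 -0.1] gap 0.0006
scene 94 [-0.1327 -0.052   0.2223] [-0.138 -0.072  0.211] [-0.125 -0.034  0.227]
(array([165, 361,   0,   0,   0,  45, 293, 273, 351, 538, 781, 770,   0,
         0,   0]), array([0.2 , 0.25, 0.3 , 0.35, 0.4 , 0.45, 0.5 , 0.55, 0.6 , 0.65, 0.7 ,
       0.75, 0.8 , 0.85, 0.9 , 0.95]))
top 21 [-0.1267  0.0675  0.2222] [-0.129  0.055  0.22 ] [-0.124  0.074  0.225]
(array([  5,   0,   0,   0,   0,  13, 282, 249, 288, 489, 238,  43,   0,
         0,   0]), array([0.2 , 0.25, 0.3 , 0.35, 0.4 , 0.45, 0.5 , 0.55, 0.6 , 0.65, 0.7 ,
       0.75, 0.8 , 0.85, 0.9 , 0.95]))
```

```bash
python3 - <<'E'
from h import *
ims=[]
t=ctrl.state()['tcp_pos']
for n in('scene','top'):
    c=dict(np.load(n+'.npz')); im=c['image'].copy(); P=np.linalg.inv(c['pose'])
    K=np.array([[c['fx'],0,c['cx']],[0,c['fy'],c['cy']],[0,0,1.]])
    for dz in (0,.1,.2,.3):
        uv,_=cv2.projectPoints((t+[0,0,dz])[None],cv2.Rodrigues(P[:3,:3])[0],P[:3,3],K,np.array(c['dist'],float))
        u=tuple(int(x) for x in uv.ravel()); cv2.circle(im,u,4,(0,255,int(800*dz)),1)
        print(n,dz,u,pts(c)[u[1],u[0]].round(3) if 0<=u[1]<400 else '')
    ims.append(im)
cv2.imwrite('pics/axis.png',cv2.resize(np.vstack(ims),None,fx=.75,fy=.75))
E
```

```text
scene 0 (325, 250) [ 0.527 -0.146  0.525]
scene 0.1 (325, 241) [ 0.531 -0.137  0.539]
scene 0.2 (325, 230) [ 0.54  -0.119  0.524]
scene 0.3 (325, 215) [ 0.549 -0.097  0.522]
top 0 (376, 227) [ 0.505 -0.042  0.568]
top 0.1 (383, 220) [ 0.524 -0.06   0.503]
top 0.2 (391, 212) [ 0.534 -0.069  0.517]
top 0.3 (401, 201) [ 0.549 -0.082  0.523]
```

View pics/axis.png

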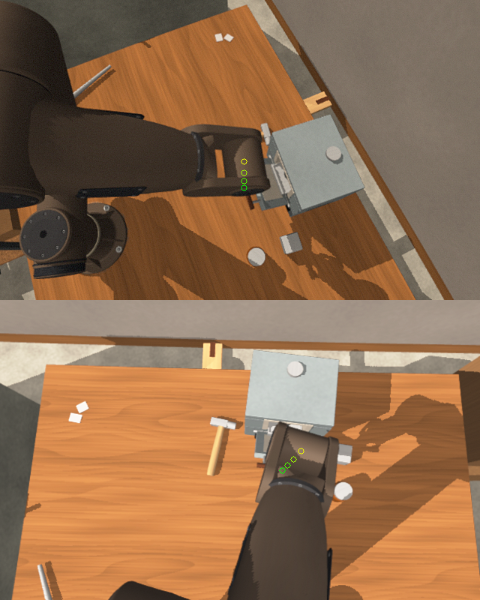

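The wrist is in about the right place, but the tip meets no bar where the bar is seen. I'll back off to the left, where the top camera can see the fingers from the side.

servo_tool:
  claw: [0,0,0,0,0,0,0,0,0,0]
  travel:
    - [0,0,-0.05]
    - [0,0,-0.05]
    - [0,0,-0.03]
    - [0.045,0,0]
    - [0.045,0,0]
    - [0.045,0,0]
    - [0.045,0,0]
    - [0.045,0,0]
    - [0.045,0,0]
    - [0.045,0,0]
  roll: [0,0,0,0,0,0,0,0,0,0]

```text
time: 6.6
tcp_pos: [0.5859, 0.226, 0.3196]
tcp_rot: [0.742, 0.671, 0.0, 0.0]
force: [0.5, -0.7, -0.1]
finger_gap: 0.0
```

servo_tool:
  claw: [0,0,0,0]
  travel:
    - [0.045,0,0]
    - [0.045,0,0]
    - [0.045,0,0]
    - [0,0,0]
  roll: [0,0,0,0]

```text
time: 7.0
tcp_pos: [0.5989, 0.3631, 0.3181]
tcp_rot: [0.74, 0.672, -0.0, -0.0]
force: [0.7, -0.4, -0.7]
finger_gap: -0.0001
```

```bash
python3 - <<'E'
from h import *
s,T=st(); t=s['tcp_pos']; o=[]
for n in('scene','top'):
    c=grab(n); im=c['image'].copy(); P=np.linalg.inv(c['pose'])
    K=np.array([[c['fx'],0,c['cx']],[0,c['fy'],c['cy']],[0,0,1.]])
    for dz in (0,.05,.1,.2):
        uv,_=cv2.projectPoints((t+[0,0,dz])[None],cv2.Rodrigues(P[:3,:3])[0],P[:3,3],K,np.array(c['dist'],float))
        u=tuple(int(x) for x in uv.ravel()); cv2.circle(im,u,2,(0,255,int(1200*dz)),-1); print(n,dz,u,pts(c)[u[1],u[0]].round(3) if 0<=u[1]<400 and 0<=u[0]<640 else '')
    o.append(im)
cv2.imwrite('pics/side.png',cv2.resize(np.vstack(o),None,fx=.75,fy=.75))
E
```

```text
t 7.0 tcp [0.5989 0.3631 0.3181] kiln [-0.1331  0.4527  0.3181] yaw_y-ky 0.0018 F [ 0.7 -0.4 -0.7] gap -0.0001
scene 0 (264, 60) [0.648 0.62  0.   ]
scene 0.05 (261, 46) [0.597 0.355 0.379]
scene 0.1 (257, 30) [ 0.749  1.157 -0.439]
scene 0.2 (249, -7) 
top 0 (145, 189) [0.665 0.493 0.001]
top 0.05 (134, 183) [0.551 0.27  0.585]
top 0.1 (121, 176) [0.552 0.271 0.619]
top 0.2 (91, 159) [0.56  0.286 0.663]
```

View pics/side.png

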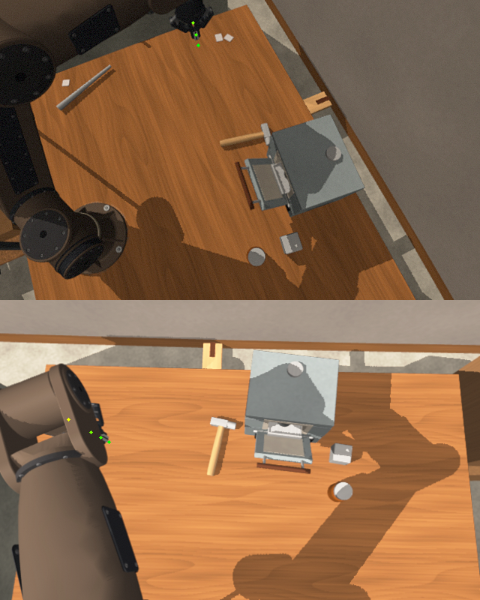

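The fingers are visible in the scene view, and their tips seem to end above the reported TCP at (264,60). I'll measure the offset.

```bash
python3 - <<'E'
from h import *
s,T=st(); t=s['tcp_pos']; o=[]
for n,(a,b,c_,d) in dict(scene=(0,90,215,310),top=(110,215,80,190)).items():
    c=dict(np.load(n+'.npz')); q=pts(c)
    rel=(q-t)@T  # tool axes
    sub=rel[a:b,c_:d].reshape(-1,3); m=(abs(sub[:,0])<.1)&(abs(sub[:,1])<.1)&(sub[:,2]>-.2)&(sub[:,2]<.1)
    p=sub[m]
    for z in np.arange(-.2,.05,.01):
        k=p[(p[:,2]>=z)&(p[:,2]<z+.01)]
        if len(k):print(n,round(z,2),len(k),k.min(0)[:2].round(3),k.max(0)[:2].round(3))
    o.append(cv2.resize(c['image'][a:b,c_:d],(380,380),interpolation=2))
cv2.imwrite('pics/tip.png',np.hstack(o))
E
```

```text
t 7.1 tcp [0.5992 0.3591 0.3186] kiln [-0.1323  0.4488  0.3186] yaw_y-ky -0.0008 F [-0.6  0.1 -0.2] gap 0.0001
scene -0.2 126 [-0.035 -0.031] [-0.019  0.027]
scene -0.19 141 [-0.035 -0.036] [-0.01   0.032]
scene -0.18 150 [-0.035 -0.038] [-0.003  0.033]
scene -0.17 50 [-0.035 -0.039] [-0.001  0.034]
scene -0.16 49 [-0.009 -0.042] [0.011 0.038]
scene -0.15 140 [-0.018 -0.046] [0.01  0.041]
scene -0.14 220 [-0.017 -0.061] [0.014 0.055]
scene -0.13 213 [-0.014 -0.063] [0.016 0.059]
scene -0.12 144 [-0.015 -0.06 ] [0.012 0.057]
scene -0.11 135 [-0.014 -0.051] [0.017 0.047]
scene -0.1 181 [-0.01  -0.046] [0.019 0.042]
scene -0.09 107 [-0.01  -0.036] [0.015 0.033]
scene -0.08 39 [-0.01  -0.017] [0.014 0.018]
scene -0.07 41 [-0.009 -0.016] [-0.     0.011]
scene -0.06 42 [-0.008 -0.016] [0.007 0.01 ]
scene -0.05 29 [-0.009 -0.015] [-0.001  0.011]
top -0.17 1 [-0.033  0.013] [-0.033  0.013]
top -0.14 23 [-0.012  0.046] [0.001 0.058]
top -0.13 106 [-0.019  0.017] [0.004 0.06 ]
top -0.12 62 [-0.017  0.01 ] [-0.001  0.054]
top -0.11 58 [-0.018  0.005] [-0.002  0.05 ]
top -0.1 54 [-0.013  0.006] [-0.    0.04]
top -0.09 41 [-0.014  0.001] [-0.007  0.033]
top -0.08 15 [-0.012 -0.005] [-0.008  0.011]
top -0.07 20 [-0.012 -0.007] [-0.007  0.013]
top -0.06 32 [-0.011 -0.01 ] [-0.006  0.012]
top -0.05 27 [-0.011 -0.013] [-0.006  0.012]
top -0.04 4 [-0.01  -0.007] [-0.006  0.004]
```

View pics/tip.png

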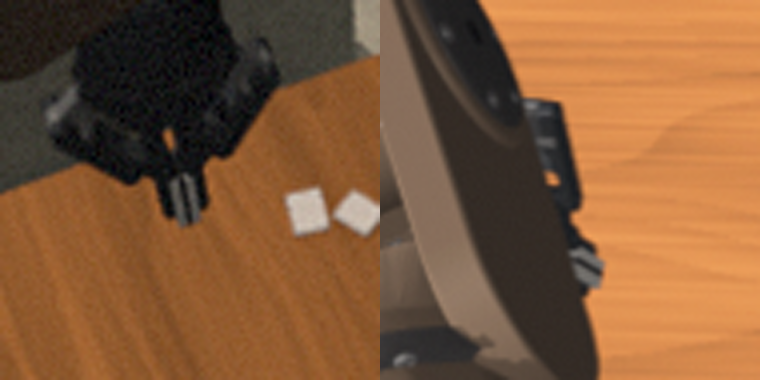

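The visible finger tips end 40 mm short of the reported TCP along tool z, with no noticeable lateral offset. That explains the miss: at the lowest point the tips were at about z = 0.2285, just above the bar's top at 0.226. From here I'll use true tip z = reported z + 0.040, and go back to the bar.

servo_tool:
  claw: [0,0,0.04,0.04,0.04,0.04,0.04,0.04,0.04,0.04]
  travel:
    - [-0.045,0,0]
    - [-0.045,0,0]
    - [-0.045,0,0]
    - [-0.045,0,0]
    - [-0.045,0,0]
    - [-0.045,0,0]
    - [-0.045,0,0]
    - [-0.045,0,0]
    - [-0.045,0,0]
    - [-0.046,0,0]
  roll: [0,0,0,0,0,0,0,0,0,0]

```text
time: 8.1
tcp_pos: [0.5527, -0.0932, 0.32]
tcp_rot: [0.742, 0.67, 0.0, 0.0]
force: [0.3, 0.9, -0.3]
finger_gap: 0.0398
```

servo_tool:
  claw: [0.04,0.04,0.04,0.04,0.04,0.0,0.0,0.0,0.0,0.0]
  travel:
    - [0,0,0.05]
    - [0,0,0.05]
    - [0,0,0.04]
    - [0,0,0.015]
    - [0,0,0]
    - [0,0,0]
    - [0,0,0]
    - [0,0,0]
    - [0,0,0]
    - [0,0,0]
  roll: [0,0,0,0,0,0,0,0,0,0]

```text
time: 9.1
tcp_pos: [0.556, -0.0912, 0.166]
tcp_rot: [0.742, 0.67, 0.002, 0.003]
force: [8.6, -2.7, -7.6]
finger_gap: 0.0123
```

```bash
python3 - <<'E'
from h import *
st()
E
```

```text
t 9.1 tcp [ 0.556  -0.0912  0.166 ] kiln [-0.1311 -0.0036  0.166 ] yaw_y-ky -0.0028 F [ 8.6 -2.7 -7.6] gap 0.0123
```

The bar is gripped, with a gap of 12 mm. Now I'll follow the arc down.

servo_tool:
  claw: [0,0,0,0,0,0,0,0,0,0]
  travel:
    - [0,-0.0042,0.0047]
    - [0,-0.004,0.0049]
    - [0,-0.0038,0.005]
    - [0,-0.0036,0.0052]
    - [0,-0.0034,0.0053]
    - [0,-0.0033,0.0054]
    - [0,-0.0031,0.0055]
    - [0,-0.0029,0.0056]
    - [0,-0.0026,0.0057]
    - [0,-0.0024,0.0058]
  roll: [0,0,0,0,0,0,0,0,0,0]

```text
time: 10.1
tcp_pos: [0.5247, -0.0882, 0.1137]
tcp_rot: [0.742, 0.67, 0.003, 0.004]
force: [13.0, -0.1, 1.0]
finger_gap: 0.0124
```

servo_tool:
  claw: [0,0,0,0,0,0,0,0,0,0]
  travel:
    - [0,-0.0022,0.0059]
    - [0,-0.002,0.006]
    - [0,-0.0018,0.006]
    - [0,-0.0016,0.0061]
    - [0,-0.0014,0.0062]
    - [0,-0.0011,0.0062]
    - [0,-0.0009,0.0062]
    - [0,-0.0007,0.0063]
    - [0,-0.0005,0.0063]
    - [0,0,0.0]
  roll: [0,0,0,0,0,0,0,0,0,0]

```text
time: 11.1
tcp_pos: [0.5144, -0.0873, 0.0592]
tcp_rot: [0.742, 0.67, 0.004, 0.006]
force: [15.8, -0.6, 2.0]
finger_gap: 0.0124
```

servo_tool:
  claw: [0,0,0,0]
  travel:
    - [0,0,0.004]
    - [0,0,0.003]
    - [0,0,0]
    - [0,0,0]
  roll: [0,0,0,0]

```text
time: 11.5
tcp_pos: [0.5147, -0.0876, 0.0544]
tcp_rot: [0.742, 0.67, 0.004, 0.007]
force: [5.9, -1.0, 34.9]
finger_gap: 0.0122
```

```bash
cat > door.py <<'E'
from h import *
st()
for n in('scene','top'):
    c=grab(n); q=kil(pts(c)); im=c['image'].astype(int); g,r=im[...,1],im[...,2]
    m=(r>1.6*g)&(r<130)&(q[...,2]>.08)&(q[...,2]<.3)&(q[...,0]>-.2)&(q[...,0]<0.05)&(abs(q[...,1])<.09)
    p=q[m]; print(n,len(p),np.round(np.median(p,0),4) if len(p) else '')
    m=(abs(q[...,2]-.150)<.004)&(abs(q[...,1])<.056)&(q[...,0]>-.05)&(q[...,0]<.03); p=q[m]
    if len(p): print('lip top x pct',len(p),np.percentile(p[:,0],[5,25,50,75,95]).round(4))
    m=(q[...,0]<-.03)&(q[...,0]>-.12)&(abs(q[...,1])<.083)&(q[...,2]>.085)&(q[...,2]<.2); p=q[m]
    if len(p)>20:
        f=np.polyfit(p[:,0],p[:,2],1); print('panel fit n',len(p),'angle',np.pi/2+np.arctan(f[0]))
E
python3 door.py
```

```text
t 11.5 tcp [ 0.5147 -0.0876  0.0544] kiln [-0.1725 -0.0041  0.0544] yaw_y-ky -0.0026 F [ 5.9 -1.  34.9] gap 0.0122
scene 52 [-0.1767 -0.0597  0.1096]
lip top x pct 91 [-0.0219 -0.0209 -0.0194 -0.0181 -0.0167]
panel fit n 2200 angle 1.445556923556245
top 13 [-0.1706  0.0658  0.1095]
lip top x pct 130 [-0.0189 -0.0178 -0.0162 -0.0143  0.0155]
panel fit n 1842 angle 1.506641950185318
```

The door is down at its stop: the bar centre is at about z = 0.104 and there's 35 N of upward reaction. I'll release it and measure the side profile of the fully open gripper from the left, to check that its knuckles will clear the lintel.

servo_tool:
  claw: [0.04,0.04,0.04,0.04,0.04,0.04,0.085,0.085,0.085,0.085]
  travel:
    - [0,0,-0.005]
    - [0,0,0]
    - [0,0,0]
    - [0,0,-0.03]
    - [0,0,-0.05]
    - [0,0,-0.05]
    - [0,0,-0.05]
    - [0,0,-0.05]
    - [0.045,0,-0.03]
    - [0.045,0,0]
  roll: [0,0,0,0,0,0,0,0,0,0]

```text
time: 12.6
tcp_pos: [0.5186, 0.0004, 0.3158]
tcp_rot: [0.743, 0.669, 0.002, 0.003]
force: [0.9, 0.4, -1.1]
finger_gap: 0.0852
```

servo_tool:
  claw: [0.085,0.085,0.085,0.085,0.085,0.085,0.085,0.085,0.085,0.085]
  travel:
    - [0.045,0,0]
    - [0.045,0,0]
    - [0.045,0,0]
    - [0.045,0,0]
    - [0.045,0,0]
    - [0.045,0,0]
    - [0.045,0,0]
    - [0.045,0,0]
    - [0,0,0]
    - [0,0,0]
  roll: [0,0,0,0,0,0,0,0,0,0]

```text
time: 13.6
tcp_pos: [0.5534, 0.3591, 0.3107]
tcp_rot: [0.741, 0.671, -0.001, -0.0]
force: [-0.7, -0.5, -0.2]
finger_gap: 0.0852
```

```bash
python3 door.py; python3 - <<'E'
from h import *
s,T=st(); t=s['tcp_pos']
c=dict(np.load('scene.npz')); q=pts(c); p=((q-t)@T).reshape(-1,3)
p=p[(abs(p[:,0])<.06)&(abs(p[:,1])<.1)&(p[:,2]>-.2)&(p[:,2]<.0)]
for z in np.arange(-.2,0,.01):
    k=p[(p[:,2]>=z)&(p[:,2]<z+.01)]
    if len(k):print(round(z,2),len(k),k.min(0)[:2].round(3),k.max(0)[:2].round(3))
E
```

```text
t 13.6 tcp [0.5534 0.3591 0.3107] kiln [-0.178   0.4443  0.3107] yaw_y-ky -0.0009 F [-0.7 -0.5 -0.2] gap 0.0852
scene 304 [-0.1766  0.0018  0.109 ]
lip top x pct 95 [-0.0222 -0.0209 -0.0195 -0.0182 -0.0168]
panel fit n 2256 angle 1.4992683148061885
top 140 [-0.1708  0.0003  0.1099]
lip top x pct 129 [-0.0189 -0.0176 -0.0159 -0.0143  0.0159]
panel fit n 2587 angle 1.5020244064739006
t 13.7 tcp [0.5537 0.3577 0.3116] kiln [-0.1775  0.4429  0.3116] yaw_y-ky -0.003 F [-0.8 -0.3 -0.7] gap 0.0849
-0.2 139 [-0.038 -0.031] [-0.009  0.033]
-0.19 142 [-0.038 -0.038] [-0.002  0.034]
-0.18 151 [-0.04  -0.038] [-0.004  0.034]
-0.17 39 [-0.036 -0.039] [-0.001  0.035]
-0.16 203 [-0.013 -0.07 ] [0.014 0.065]
-0.15 240 [-0.019 -0.07 ] [0.013 0.065]
-0.14 193 [-0.019 -0.072] [0.011 0.068]
-0.13 139 [-0.017 -0.074] [0.011 0.069]
-0.12 229 [-0.016 -0.073] [0.018 0.07 ]
-0.11 189 [-0.014 -0.075] [0.015 0.071]
-0.1 97 [-0.013 -0.073] [0.012 0.067]
-0.09 32 [-0.011 -0.057] [-0.001  0.053]
-0.08 39 [-0.011 -0.058] [0.007 0.054]
-0.07 45 [-0.011 -0.059] [0.01  0.053]
-0.06 26 [-0.01  -0.057] [0.007 0.052]
-0.05 1 [0.001 0.04 ] [0.001 0.04 ]
```

The door reads 1.50 rad. With the jaws fully open the finger backs reach ±55 mm, but the knuckles behind them reach ±73 mm, which is tight at the lintel. I'll go in with the jaws along the kiln's x and push in small steps, watching the force.

servo_tool:
  claw: [0.085,0.085,0.085,0.085,0.085,0.085,0.085,0.085,0.085,0.085]
  travel:
    - [-0.044,0.007,0]
    - [-0.044,0.007,0]
    - [-0.044,0.007,0]
    - [-0.044,0.007,0]
    - [-0.044,0.007,0]
    - [-0.044,0.007,0]
    - [-0.044,0.007,0]
    - [-0.044,0.007,0]
    - [-0.044,0.007,0]
    - [-0.047,0.004,0]
  roll: [0,0,0,0,0,0,0,0,0,0]
  newtons: 120

```text
time: 14.7
tcp_pos: [0.5749, -0.0918, 0.3123]
tcp_rot: [0.742, 0.67, 0.0, 0.0]
force: [0.4, 0.7, -0.6]
finger_gap: 0.0848
```

servo_tool:
  claw: [0.0854,0.0854,0.0854,0.0854,0.0854,0.0854,0.0854]
  travel:
    - [0,0,0.04]
    - [0,0,0.05]
    - [0,0,0.05]
    - [0,0,0.05]
    - [0,0,0.03]
    - [0,0,0.012]
    - [0,0,0]
  roll: [0,0,0,0,0,0,0]

```text
time: 15.4
tcp_pos: [0.5752, -0.0897, 0.0793]
tcp_rot: [0.742, 0.67, -0.0, -0.001]
force: [-0.1, -2.0, 0.1]
finger_gap: 0.0854
```

```bash
python3 - <<'E'
from h import *
go([-.075,0,.079])
E
```

```text
t 15.4 tcp [ 0.5752 -0.0897  0.0793] kiln [-0.1122 -0.0002  0.0793] yaw_y-ky -0.0038 F [-0.1 -2.   0.1] gap 0.0854
shift [0.0003 0.0372 0.0003]
```

servo_tool:
  claw: [0.0854,0.0854,0.0854,0.0854,0.0854,0.0854,0.0854,0.0854]
  travel:
    - [0,0.01,0]
    - [0,0.01,0]
    - [0,0.01,0]
    - [0,0.005,0]
    - [0,0.002,0]
    - [0,0.001,0]
    - [0,0.001,0]
    - [0,0,0]
  roll: [0,0,0,0,0,0,0,0]

```text
time: 16.2
tcp_pos: [0.614, -0.0927, 0.0801]
tcp_rot: [0.742, 0.671, -0.0, -0.0]
force: [-5.7, -0.5, 4.6]
finger_gap: 0.0858
```

servo_tool:
  claw: [0.0854,0.0854,0.0854]
  travel:
    - [0,0.002,0]
    - [0,0.002,0]
    - [0,0,0]
  roll: [0,0,0]

```text
time: 16.5
tcp_pos: [0.6182, -0.0931, 0.0801]
tcp_rot: [0.742, 0.671, -0.0, -0.0]
force: [-4.2, 0.2, 3.2]
finger_gap: 0.0851
```

servo_tool:
  claw: [0.0854,0.0854,0.0854]
  travel:
    - [0,0.002,0]
    - [0,0.001,0]
    - [0,0,0]
  roll: [0,0,0]

```text
time: 16.8
tcp_pos: [0.6189, -0.0931, 0.0795]
tcp_rot: [0.742, 0.671, -0.002, -0.002]
force: [-18.5, 1.6, 6.0]
finger_gap: 0.0853
```

```bash
python3 door.py
```

```text
t 16.8 tcp [ 0.6189 -0.0931  0.0795] kiln [-0.0683  0.0007  0.0795] yaw_y-ky -0.0024 F [-18.5   1.6   6. ] gap 0.0853
scene 145 [-0.1757 -0.0323  0.1097]
lip top x pct 9 [-0.0143 -0.0132 -0.0117 -0.01   -0.0047]
panel fit n 822 angle 1.4994945752515592
top 0 
panel fit n 335 angle 1.5064043942262844
```

Contact force jumped to 18 N at kiln x = -0.068, so the knuckles have reached the lintel. The lip is at about -0.014, so this approach stops short of home. The tool needs some tilt, so I'll back off and see what the arm does at its reach limit, where the commanded orientation might change.

servo_tool:
  claw: [0.0854,0.0854,0.0854,0.0854,0,0,0,0,0,0]
  travel:
    - [0,-0.02,0]
    - [0,-0.03,0]
    - [0,0,-0.05]
    - [0,0,-0.05]
    - [0,0,-0.05]
    - [0,0,-0.05]
    - [0,0,-0.05]
    - [0,0,-0.03]
    - [0,0.045,0]
    - [0,0.045,0]
  roll: [0,0,0,0,0,0,0,0,0,0]

```text
time: 17.9
tcp_pos: [0.6624, -0.0976, 0.3625]
tcp_rot: [0.742, 0.67, 0.001, 0.002]
force: [0.4, 0.6, -0.2]
finger_gap: 0.0004
```

servo_tool:
  claw: [0,0,0,0,0,0,0,0,0,0]
  travel:
    - [0,0.045,0]
    - [0,0.045,0]
    - [0,0.045,0]
    - [0,0.045,0]
    - [0,0.045,0]
    - [0,0.045,0]
    - [0,0.045,0]
    - [0,0.045,0]
    - [0,0.045,0]
    - [0,0,0]
  roll: [0,0,0,0,0,0,0,0,0,0]

```text
time: 18.9
tcp_pos: [0.9247, -0.1216, 0.3122]
tcp_rot: [0.741, 0.67, 0.022, 0.026]
force: [0.1, 0.4, 1.1]
finger_gap: 0.0001
```

```bash
python3 - <<'E'
from h import *
s,T=st(); print(s['q'].round(3),'tool z',T[:,2].round(3))
c=dict(np.load('top.npz')); q=pts(c)
print('rod',[q[v,u].round(3) for v,u in((360,56),(375,60),(390,64))])
E
```

```text
t 18.9 tcp [ 0.9247 -0.1216  0.3122] kiln [0.2388 0.0024 0.3122] yaw_y-ky -0.0021 F [0.1 0.4 1.1] gap 0.0001
[-0.203  1.087  0.05   0.005  1.937 -0.1  ] tool z [ 0.068 -0.009 -0.998]
rod [array([0.241, 0.654, 0.018]), array([0.208, 0.639, 0.018]), array([0.175, 0.625, 0.019])]
```

At the reach limit the arm trades orientation for reach: the tool has tilted 0.068 rad forward, and that tilt stays in the commanded pose. About 0.3 rad, with the jaws turned along the kiln's y, would let the finger into the mouth under the lintel. I'll build up more tilt above the kiln.

servo_tool:
  claw: [0,0,0,0,0,0]
  travel:
    - [0,0.04,-0.02]
    - [0,0.04,-0.02]
    - [0,0.04,-0.02]
    - [0,0.04,-0.02]
    - [0,0.04,-0.02]
    - [0,0,0]
  roll: [0,0,0,0,0,0]

```text
time: 19.5
tcp_pos: [0.9428, -0.1186, 0.3597]
tcp_rot: [0.738, 0.667, 0.064, 0.075]
force: [-0.4, -1.0, 0.2]
finger_gap: 0.0
```

```bash
python3 - <<'E'
from h import *
s,T=st(); print(s['q'].round(3),'tool z',T[:,2].round(3))
E
```

```text
t 19.5 tcp [ 0.9428 -0.1186  0.3597] kiln [0.2565 0.0071 0.3597] yaw_y-ky -0.0017 F [-0.4 -1.   0.2] gap 0.0
[-0.199  1.04   0.048  0.014  1.856 -0.093] tool z [ 0.195 -0.026 -0.98 ]
```

servo_tool:
  claw: [0,0,0,0,0]
  travel:
    - [0,0.035,-0.02]
    - [0,0.035,-0.02]
    - [0,0.035,-0.02]
    - [0,0.035,-0.02]
    - [0,-0.02,0]
  roll: [0,0,0,0,0]

```text
time: 20.0
tcp_pos: [0.9363, -0.1152, 0.4023]
tcp_rot: [0.734, 0.664, 0.093, 0.109]
force: [2.6, -1.0, 0.8]
finger_gap: -0.0001
```

servo_tool:
  claw: [0,0,0,0,0]
  travel:
    - [0,-0.04,0]
    - [0,-0.04,0]
    - [0,-0.04,0]
    - [0,-0.02,0]
    - [0,0,0]
  roll: [0,0,0,0,0]

```text
time: 20.5
tcp_pos: [0.8255, -0.1043, 0.3721]
tcp_rot: [0.734, 0.664, 0.092, 0.107]
force: [0.2, 0.1, 0.2]
finger_gap: -0.0002
```

```bash
python3 - <<'E'
from h import *
s,T=st(); print(s['q'].round(3),'tool z',T[:,2].round(3),(Rk.T@T).round(3).tolist())
E
```

```text
t 20.5 tcp [ 0.8255 -0.1043  0.3721] kiln [0.1384 0.0099 0.3721] yaw_y-ky -0.0012 F [0.2 0.1 0.2] gap -0.0002
[-0.213  0.608  0.92   0.025  1.332 -0.115] tool z [ 0.276 -0.036 -0.96 ] [[0.003, 0.96, 0.279], [1.0, -0.001, -0.008], [-0.008, 0.279, -0.96]]
```

The tilt is now 0.283 rad and it holds. Next I'll roll the jaws a quarter turn so the thin side of the gripper faces the lintel.

servo_tool:
  claw: [0,0,0,0,0,0,0,0,0,0]
  travel:
    - [0,0,0]
    - [0,0,0]
    - [0,0,0]
    - [0,0,0]
    - [0,0,0]
    - [0,0,0]
    - [0,0,0]
    - [0,0,0]
    - [0,0,0]
    - [0,0,0]
  roll: [0.143,0.143,0.143,0.143,0.143,0.143,0.143,0.143,0.143,0.143]

```text
time: 21.5
tcp_pos: [0.8286, -0.1049, 0.3704]
tcp_rot: [0.99, 0.017, 0.139, 0.02]
force: [0.7, 0.7, 0.1]
finger_gap: 0.0002
```

servo_tool:
  claw: [0,0,0]
  travel:
    - [0,0,0]
    - [0,0,0]
    - [0,0,0]
  roll: [0.141,0,0]

```text
time: 21.8
tcp_pos: [0.8282, -0.1048, 0.3701]
tcp_rot: [0.989, -0.048, 0.14, 0.011]
force: [1.1, -0.4, -0.1]
finger_gap: -0.0
```

```bash
cat >> h.py <<'E'
def tipgo(k): # true tip (40 mm behind reported TCP) to kiln point k, shift in tool axes
    s,T=st(); tip=s['tcp_pos']-.04*T[:,2]; print('tip kiln',kil(tip).round(4),'shift',((KO+Rk@np.array(k)-tip)@T).round(4))
E
python3 - <<'E'
from h import *
tipgo([-.10,0,.37])
s,T=st();print((Rk.T@T).round(3).tolist(), s['q'].round(3))
for d in ([-.19,-.01,.0],[0,0,-.2],[.01,0,0]): print(d,((Rk@np.array(d))@T).round(4))
E
```

```text
t 21.8 tcp [ 0.8282 -0.1048  0.3701] kiln [0.1411 0.0096 0.3701] yaw_y-ky -1.5703 F [ 1.1 -0.4 -0.1] gap -0.0
tip kiln [0.13   0.0099 0.4085] shift [-0.2317  0.0095 -0.0268]
t 21.8 tcp [ 0.8282 -0.1048  0.3701] kiln [0.1411 0.0096 0.3701] yaw_y-ky -1.5703 F [ 1.1 -0.4 -0.1] gap -0.0
[[0.961, 0.0, 0.278], [0.003, -1.0, -0.008], [0.278, 0.008, -0.961]] [-0.213  0.614  0.914  0.025  1.333  1.452]
[-0.19, -0.01, 0.0] [-0.1826  0.0099 -0.0527]
[0, 0, -0.2] [-0.0555 -0.0017  0.1921]
[0.01, 0, 0] [0.0096 0.     0.0028]
```

servo_tool:
  claw: [0,0,0,0,0,0,0]
  travel:
    - [-0.0386,0.0016,-0.0045]
    - [-0.0386,0.0016,-0.0045]
    - [-0.0386,0.0016,-0.0045]
    - [-0.0386,0.0016,-0.0045]
    - [-0.0386,0.0016,-0.0045]
    - [-0.0386,0.0015,-0.0043]
    - [0,0,0]
  roll: [0,0,0,0,0,0,0]

```text
time: 22.5
tcp_pos: [0.5945, -0.0905, 0.3318]
tcp_rot: [0.989, -0.048, 0.139, 0.011]
force: [0.5, -0.0, -0.1]
finger_gap: -0.0003
```

servo_tool:
  claw: [0,0,0,0,0,0,0]
  travel:
    - [-0.013,-0.0004,0.045]
    - [-0.013,-0.0004,0.045]
    - [-0.013,-0.0004,0.045]
    - [-0.013,-0.0004,0.045]
    - [-0.01,0,0.034]
    - [0,0,0]
    - [0,0,0]
  roll: [0,0,0,0,0,0,0]

```text
time: 23.2
tcp_pos: [0.5987, -0.0913, 0.1094]
tcp_rot: [0.989, -0.049, 0.14, 0.011]
force: [0.1, 0.1, 1.1]
finger_gap: 0.0001
```

```bash
python3 - <<'E'
from h import *
tipgo([-.030,0,.133])
E
python3 door.py
```

```text
t 23.2 tcp [ 0.5987 -0.0913  0.1094] kiln [-0.0886  0.0005  0.1094] yaw_y-ky -1.5727 F [0.1 0.1 1.1] gap 0.0001
tip kiln [-0.0997  0.0008  0.1478] shift [0.0629 0.0006 0.0336]
t 23.2 tcp [ 0.5987 -0.0913  0.1094] kiln [-0.0886  0.0005  0.1094] yaw_y-ky -1.5727 F [0.1 0.1 1.1] gap 0.0001
scene 91 [-0.1754 -0.0486  0.1098]
lip top x pct 95 [-0.0149 -0.0139 -0.0125 -0.0111 -0.0099]
panel fit n 1750 angle 1.393215454521241
top 10 [-0.1705  0.0693  0.1093]
lip top x pct 119 [-0.0119 -0.0108 -0.0092 -0.0076 -0.0058]
panel fit n 1237 angle 1.505859662657859
```

servo_tool:
  claw: [0,0,0,0,0,0,0,0,0]
  travel:
    - [0.0157,0,0.0084]
    - [0.0157,0,0.0084]
    - [0.0157,0,0.0084]
    - [0.0157,0,0.0084]
    - [0,0,0]
    - [0.0048,0,0.0014]
    - [0.0048,0,0.0014]
    - [0.0048,0,0.0014]
    - [0,0,0]
  roll: [0,0,0,0,0,0,0,0,0]

```text
time: 24.2
tcp_pos: [0.6819, -0.0998, 0.0944]
tcp_rot: [0.989, -0.05, 0.14, 0.011]
force: [-0.6, -0.1, -0.6]
finger_gap: 0.0003
```

servo_tool:
  claw: [0,0,0]
  travel:
    - [0.0029,0,0.0008]
    - [0.0029,0,0.0008]
    - [0,0,0]
  roll: [0,0,0]

```text
time: 24.5
tcp_pos: [0.6876, -0.1004, 0.0941]
tcp_rot: [0.989, -0.05, 0.139, 0.011]
force: [-3.3, 0.7, 2.3]
finger_gap: -0.0
```

```bash
python3 - <<'E'
from h import *
tipgo([-.0016,0,.133])
E
```

```text
t 24.5 tcp [ 0.6876 -0.1004  0.0941] kiln [0.0008 0.0002 0.0941] yaw_y-ky -1.5743 F [-3.3  0.7  2.3] gap -0.0
tip kiln [-0.0103  0.0005  0.1325] shift [0.0085 0.0005 0.0019]
```

servo_tool:
  claw: [0,0,0]
  travel:
    - [0.0029,0,0.0008]
    - [0.0029,0,0.0008]
    - [0,0,0]
  roll: [0,0,0]

```text
time: 24.8
tcp_pos: [0.6937, -0.101, 0.094]
tcp_rot: [0.989, -0.05, 0.139, 0.011]
force: [-2.2, 0.5, 2.6]
finger_gap: -0.0
```

servo_tool:
  claw: [0,0,0]
  travel:
    - [0.0015,0,0.0004]
    - [0.0015,0,0.0004]
    - [0,0,0]
  roll: [0,0,0]

```text
time: 25.1
tcp_pos: [0.6966, -0.1012, 0.094]
tcp_rot: [0.989, -0.05, 0.139, 0.011]
force: [-3.3, 0.1, 2.7]
finger_gap: -0.0003
```

```bash
python3 - <<'E'
from h import *
tipgo([-.0016,0,.133])
E
python3 door.py
```

```text
t 25.1 tcp [ 0.6966 -0.1012  0.094 ] kiln [0.0098 0.0002 0.094 ] yaw_y-ky -1.5743 F [-3.3  0.1  2.7] gap -0.0003
tip kiln [-0.0012  0.0005  0.1324] shift [-0.0002  0.0006 -0.0007]
t 25.1 tcp [ 0.6966 -0.1012  0.094 ] kiln [0.0098 0.0002 0.094 ] yaw_y-ky -1.5743 F [-3.3  0.1  2.7] gap -0.0003
scene 151 [-0.1755 -0.0315  0.1095]
lip top x pct 11 [0.0065 0.0077 0.0089 0.0102 0.0114]
panel fit n 876 angle 1.4992784763312026
top 0 
panel fit n 256 angle 1.4973693143136488
```

servo_tool:
  claw: [0,0,0]
  travel:
    - [0.0015,0,0.0004]
    - [0.001,0,0.0003]
    - [0,0,0]
  roll: [0,0,0]

```text
time: 25.5
tcp_pos: [0.6993, -0.1015, 0.094]
tcp_rot: [0.989, -0.05, 0.139, 0.011]
force: [-4.4, 0.0, 3.4]
finger_gap: 0.0002
```

servo_tool:
  claw: [0,0,0]
  travel:
    - [0.001,0,0.0003]
    - [0,0,0]
    - [0,0,0]
  roll: [0,0,0]

```text
time: 25.8
tcp_pos: [0.6995, -0.1015, 0.0939]
tcp_rot: [0.989, -0.05, 0.139, 0.011]
force: [-9.7, -0.2, 7.2]
finger_gap: 0.0
```

servo_tool:
  claw: [0,0,0,0,0,0]
  travel:
    - [-0.0096,0,-0.0028]
    - [-0.019,0,-0.0056]
    - [-0.029,0,-0.0084]
    - [-0.029,0,-0.0084]
    - [-0.019,0,-0.0056]
    - [0,0,0]
  roll: [0,0,0,0,0,0]

```text
time: 26.4
tcp_pos: [0.5891, -0.0902, 0.0944]
tcp_rot: [0.989, -0.05, 0.139, 0.011]
force: [-0.5, 0.0, -0.3]
finger_gap: -0.0
```

```bash
python3 door.py; python3 - <<'E'
from h import *
tipgo([-.11,0,.30])
o=[cv2.resize(dict(np.load('scene.npz'))['image'][180:300,320:420],(400,480),interpolation=2),cv2.resize(dict(np.load('top.npz'))['image'][140:230,330:430],(400,480),interpolation=2)]
cv2.imwrite('pics/tray.png',np.hstack(o))
E
```

```text
t 26.4 tcp [ 0.5891 -0.0902  0.0944] kiln [-0.0983  0.0007  0.0944] yaw_y-ky -1.5746 F [-0.5  0.  -0.3] gap -0.0
scene 81 [-0.176  -0.0518  0.1093]
lip top x pct 56 [0.0083 0.009  0.0099 0.0105 0.0114]
panel fit n 2004 angle 1.4027277125990762
top 8 [-0.1707  0.0703  0.1098]
lip top x pct 118 [0.0113 0.0125 0.014  0.0158 0.0168]
panel fit n 1592 angle 1.5057464437616532
t 26.5 tcp [ 0.5918 -0.0907  0.0948] kiln [-0.0955  0.0004  0.0948] yaw_y-ky -1.5746 F [ 0.7 -0.7 -0.4] gap -0.0
tip kiln [-0.1067  0.0007  0.1332] shift [ 0.0433  0.002  -0.1611]
```

View pics/tray.png

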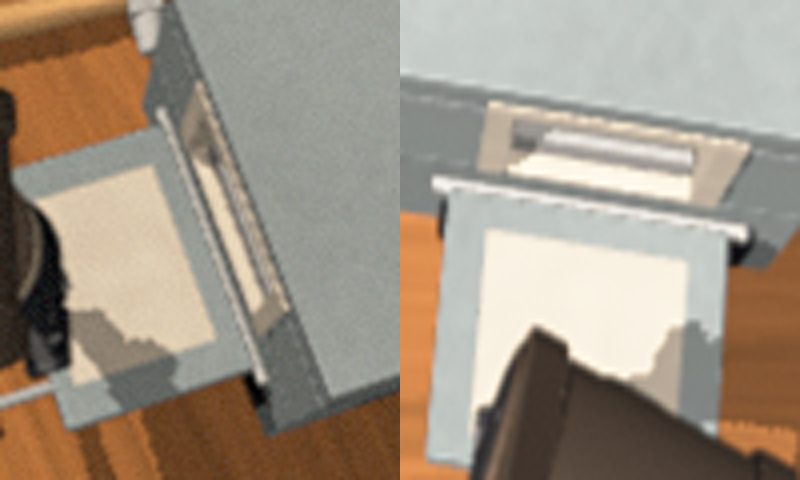

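The view shows the tray lip (white strip) inside the mouth and parallel to it. Its front face averages kiln x = 0.010 over the two cameras, so the tray is home. Now I'll lift, roll the jaws back and grip the bar again.

servo_tool:
  claw: [0,0,0,0,0,0,0,0,0,0]
  travel:
    - [0.011,0,-0.04]
    - [0.011,0,-0.04]
    - [0.011,0,-0.04]
    - [0.011,0,-0.04]
    - [0,0,0]
    - [0,0,0]
    - [0,0,0]
    - [0,0,0]
    - [0,0,0]
    - [0,0,0]
  roll: [0,0,0,0,-0.143,-0.143,-0.143,-0.143,-0.143,-0.143]

```text
time: 27.5
tcp_pos: [0.5902, -0.0893, 0.2604]
tcp_rot: [0.919, 0.369, 0.123, 0.068]
force: [-0.5, -0.4, 0.0]
finger_gap: 0.0002
```

servo_tool:
  claw: [0.034,0.034,0.034,0.034,0.034,0.034,0.034]
  travel:
    - [0,0,0]
    - [0,0,0]
    - [0,0,0]
    - [0,0,0]
    - [0,0,0]
    - [0,0,0]
    - [0,0,0]
  roll: [-0.143,-0.143,-0.143,-0.143,-0.141,0,0]

```text
time: 28.2
tcp_pos: [0.5898, -0.0892, 0.2602]
tcp_rot: [0.736, 0.662, 0.091, 0.106]
force: [0.3, 1.0, 0.1]
finger_gap: 0.0339
```

```bash
python3 - <<'E'
from h import *
# grasp point = true tip - .015 tz (17 mm of finger past bar axis)
s,T=st(); Tk=Rk.T@T; print(Tk.round(3).tolist())
bar=np.array([-.1745,0,.1035]); tip=bar+.017*Tk[:,2]; up=tip-.12*Tk[:,2]
tk=kil(s['tcp_pos'])-.04*Tk[:,2]
print('tip',tk,'to above',((up-tk)@Tk).round(4),'then',((tip-up)@Tk).round(4))
E
```

```text
t 28.2 tcp [ 0.5898 -0.0892  0.2602] kiln [-0.0977  0.0017  0.2602] yaw_y-ky -0.0056 F [0.3 1.  0.1] gap 0.0339
[[0.007, 0.961, 0.277], [1.0, -0.005, -0.008], [-0.006, 0.277, -0.961]]
tip [-0.10878453  0.00204049  0.29867554] to above [-0.0013 -0.1173  0.0663] then [-0.    0.    0.12]
```

servo_tool:
  claw: [0.034,0.034,0.034,0.034,0.034,0.034,0.034,0.034]
  travel:
    - [-0.0004,-0.0391,0.0221]
    - [-0.0004,-0.0391,0.0221]
    - [-0.0004,-0.0391,0.0221]
    - [0,0,0]
    - [0,0,0.04]
    - [0,0,0.04]
    - [0,0,0.04]
    - [0,0,0]
  roll: [0,0,0,0,0,0,0,0]

```text
time: 29.0
tcp_pos: [0.5281, -0.0855, 0.0449]
tcp_rot: [0.736, 0.663, 0.09, 0.104]
force: [-0.7, 0.4, -0.1]
finger_gap: 0.0343
```

servo_tool:
  claw: [0,0,0,0,0]
  travel:
    - [0,0,0]
    - [0,0,0]
    - [0,0,0]
    - [0,0,0]
    - [0,0,0]
  roll: [0,0,0,0,0]
  newtons: 50

```text
time: 29.5
tcp_pos: [0.5297, -0.0859, 0.0516]
tcp_rot: [0.734, 0.664, 0.092, 0.108]
force: [8.0, 2.3, -7.3]
finger_gap: 0.0119
```

```bash
python3 - <<'E'
from h import *
s,T=st(); Tk=Rk.T@T
f=lambda a:np.array([-.175*np.sin(a)-.009*np.cos(a),0,.1+.175*np.cos(a)-.009*np.sin(a)])
print('grasp pt',kil(s['tcp_pos'])-.057*Tk[:,2],f(1.5))
A=np.linspace(1.5,-.01,41)
D=np.diff([f(a) for a in A],axis=0)@Tk
for i in range(0,40,10): print(D[i:i+10].round(4).tolist())
E
```

```text
t 29.5 tcp [ 0.5297 -0.0859  0.0516] kiln [-0.1578 -0.0009  0.0516] yaw_y-ky -0.0016 F [ 8.   2.3 -7.3] gap 0.0119
grasp pt [-0.17383418 -0.00038478  0.10629562] [-0.17519826  0.          0.10340156]
[[-0.0001, 0.0021, -0.0063], [-0.0001, 0.0023, -0.0062], [-0.0001, 0.0026, -0.0061], [-0.0, 0.0028, -0.006], [-0.0, 0.003, -0.0059], [-0.0, 0.0032, -0.0058], [-0.0, 0.0035, -0.0056], [-0.0, 0.0037, -0.0055], [-0.0, 0.0039, -0.0054], [-0.0, 0.0041, -0.0052]]
[[-0.0, 0.0043, -0.0051], [-0.0, 0.0045, -0.0049], [-0.0, 0.0046, -0.0047], [-0.0, 0.0048, -0.0045], [-0.0, 0.005, -0.0044], [-0.0, 0.0051, -0.0042], [-0.0, 0.0053, -0.004], [-0.0, 0.0054, -0.0038], [-0.0, 0.0056, -0.0036], [-0.0, 0.0057, -0.0033]]
[[-0.0, 0.0058, -0.0031], [-0.0, 0.0059, -0.0029], [-0.0, 0.0061, -0.0027], [-0.0, 0.0061, -0.0024], [-0.0, 0.0062, -0.0022], [-0.0, 0.0063, -0.002], [-0.0, 0.0064, -0.0017], [-0.0, 0.0064, -0.0015], [-0.0, 0.0065, -0.0012], [0.0, 0.0065, -0.001]]
[[0.0, 0.0066, -0.0008], [0.0, 0.0066, -0.0005], [0.0, 0.0066, -0.0003], [0.0, 0.0066, -0.0], [0.0, 0.0066, 0.0002], [0.0, 0.0066, 0.0005], [0.0, 0.0066, 0.0007], [0.0, 0.0065, 0.001], [0.0, 0.0065, 0.0012], [0.0, 0.0064, 0.0015]]
```

servo_tool:
  claw: [0,0,0,0,0,0,0,0,0,0]
  travel:
    - [0,0.0021,-0.0063]
    - [0,0.0023,-0.0062]
    - [0,0.0026,-0.0061]
    - [0,0.0028,-0.006]
    - [0,0.003,-0.0059]
    - [0,0.0032,-0.0058]
    - [0,0.0035,-0.0056]
    - [0,0.0037,-0.0055]
    - [0,0.0039,-0.0054]
    - [0,0.0041,-0.0052]
  roll: [0,0,0,0,0,0,0,0,0,0]

```text
time: 30.5
tcp_pos: [0.5418, -0.087, 0.1154]
tcp_rot: [0.735, 0.664, 0.091, 0.107]
force: [1.1, -5.3, -9.9]
finger_gap: 0.0121
```

servo_tool:
  claw: [0,0,0,0,0,0,0,0,0,0]
  travel:
    - [0,0.0043,-0.0051]
    - [0,0.0045,-0.0049]
    - [0,0.0046,-0.0047]
    - [0,0.0048,-0.0045]
    - [0,0.005,-0.0044]
    - [0,0.0051,-0.0042]
    - [0,0.0053,-0.004]
    - [0,0.0054,-0.0038]
    - [0,0.0056,-0.0036]
    - [0,0.0057,-0.0033]
  roll: [0,0,0,0,0,0,0,0,0,0]

```text
time: 31.5
tcp_pos: [0.5742, -0.0901, 0.17]
tcp_rot: [0.735, 0.664, 0.089, 0.105]
force: [-26.7, -8.4, 12.5]
finger_gap: 0.0124
```

```bash
cat > bar.py <<'E'
from h import *
s,T=st(); Tk=Rk.T@T; g=kil(s['tcp_pos'])-.057*Tk[:,2]; f=g-[0,0,.1]
print('grasp',g.round(4),'door est',np.arctan2(-f[0],f[2])-.0514,'r',np.hypot(f[0],f[2]))
E
python3 bar.py
```

```text
t 31.5 tcp [ 0.5742 -0.0901  0.17  ] kiln [-0.1131 -0.0007  0.17  ] yaw_y-ky -0.0013 F [-26.7  -8.4  12.5] gap 0.0124
grasp [-1.286e-01 -2.000e-04  2.248e-01] door est 0.748760155554872 r 0.17918456920741885
```

There's about 27 N of radial load, so I'm commanding a slightly small radius. I'll ease out 3 mm and continue.

servo_tool:
  claw: [0,0,0,0,0,0]
  travel:
    - [0,-0.0014,-0.0026]
    - [0,0.0058,-0.0031]
    - [0,0.0059,-0.0029]
    - [0,0.0061,-0.0027]
    - [0,0.0061,-0.0024]
    - [0,0.0062,-0.0022]
  roll: [0,0,0,0,0,0]

```text
time: 32.1
tcp_pos: [0.599, -0.0927, 0.1938]
tcp_rot: [0.735, 0.664, 0.09, 0.106]
force: [-16.3, -6.8, 6.3]
finger_gap: 0.0118
```

```bash
python3 bar.py
```

```text
t 32.1 tcp [ 0.599  -0.0927  0.1938] kiln [-0.0882 -0.0009  0.1938] yaw_y-ky -0.0016 F [-16.3  -6.8   6.3] gap 0.0118
grasp [-0.1039 -0.0003  0.2486] door est 0.5585147116726649 r 0.1813202971486669
```

servo_tool:
  claw: [0,0,0,0,0,0,0,0]
  travel:
    - [0,0.0058,-0.003]
    - [0,0.0064,-0.0017]
    - [0,0.0064,-0.0015]
    - [0,0.0065,-0.0012]
    - [0,0.0065,-0.001]
    - [0,0.0066,-0.0008]
    - [0,0.0066,-0.0005]
    - [0,0.0066,-0.0003]
  roll: [0,0,0,0,0,0,0,0]

```text
time: 32.9
tcp_pos: [0.6464, -0.0971, 0.2182]
tcp_rot: [0.735, 0.664, 0.091, 0.107]
force: [-7.2, -2.7, 3.5]
finger_gap: 0.0119
```

```bash
python3 bar.py
```

```text
t 32.9 tcp [ 0.6464 -0.0971  0.2182] kiln [-0.0406 -0.0006  0.2182] yaw_y-ky -0.002 F [-7.2 -2.7  3.5] gap 0.0119
grasp [-0.0564 -0.      0.273 ] door est 0.26376944795220936 r 0.1819434584654368
```

servo_tool:
  claw: [0,0,0,0,0,0,0]
  travel:
    - [0,0.0066,0]
    - [0,0.0066,0.0002]
    - [0,0.0066,0.0005]
    - [0,0.0066,0.0007]
    - [0,0.0065,0.001]
    - [0,0.0065,0.0012]
    - [0,0,0]
  roll: [0,0,0,0,0,0,0]

```text
time: 33.6
tcp_pos: [0.6861, -0.1011, 0.2258]
tcp_rot: [0.735, 0.663, 0.091, 0.108]
force: [-3.4, -4.0, 6.5]
finger_gap: 0.0118
```

servo_tool:
  claw: [0,0,0,0]
  travel:
    - [0,0.005,0.0012]
    - [0,0.003,0.0008]
    - [0,0,0]
    - [0,0,0]
  roll: [0,0,0,0]

```text
time: 34.0
tcp_pos: [0.6938, -0.1018, 0.2263]
tcp_rot: [0.735, 0.664, 0.091, 0.108]
force: [-8.2, -3.2, 10.3]
finger_gap: 0.012
```

```bash
python3 bar.py; python3 door.py | grep -E 'scene|top'
```

```text
t 34.0 tcp [ 0.6938 -0.1018  0.2263] kiln [ 0.0071 -0.0006  0.2263] yaw_y-ky -0.0018 F [-8.2 -3.2 10.3] gap 0.012
grasp [-8.80e-03 -1.00e-04  2.81e-01] door est -0.0026596972415242684 r 0.18126431150313327
scene 87 [-0.0105 -0.0545  0.2814]
lip top x pct 11 [-0.0197 -0.0195 -0.0192 -0.0187 -0.0179]
top 12 [-0.0063  0.0655  0.282 ]
lip top x pct 1 [-0.0154 -0.0154 -0.0154 -0.0154 -0.0154]
```

servo_tool:
  claw: [0,0,0,0]
  travel:
    - [0,0.002,0.0006]
    - [0,0.001,0.0003]
    - [0,0,0]
    - [0,0,0]
  roll: [0,0,0,0]

```text
time: 34.5
tcp_pos: [0.6938, -0.1018, 0.2262]
tcp_rot: [0.735, 0.664, 0.089, 0.105]
force: [-31.1, -1.7, 20.9]
finger_gap: 0.0121
```

servo_tool:
  claw: [0.036,0.036,0.036,0.036,0.036,0.036,0.036,0.036,0.036,0.036]
  travel:
    - [0,0,0]
    - [0,0,0]
    - [0,0,0]
    - [0,0,-0.01]
    - [0,0,-0.03]
    - [0,0,-0.04]
    - [0,0,-0.04]
    - [0,-0.04,-0.03]
    - [0,-0.04,0]
    - [0,-0.04,0]
  roll: [0,0,0,0,0,0,0,0,0,0]

```text
time: 35.5
tcp_pos: [0.5404, -0.0846, 0.3347]
tcp_rot: [0.734, 0.664, 0.092, 0.107]
force: [0.9, 0.2, 0.5]
finger_gap: 0.0358
```

servo_tool:
  claw: [0.036,0.036,0.036,0.036,0.036,0.036,0.036,0.036,0.036]
  travel:
    - [0.045,0,0]
    - [0.045,0,0]
    - [0.045,0,0]
    - [0.045,0,0]
    - [0.045,0,0]
    - [0.045,0,0]
    - [0.045,0,0]
    - [0.045,0,0]
    - [0,0,0]
  roll: [0,0,0,0,0,0,0,0,0]

```text
time: 36.4
tcp_pos: [0.5782, 0.2777, 0.3309]
tcp_rot: [0.733, 0.665, 0.092, 0.106]
force: [0.2, -0.7, -0.2]
finger_gap: 0.0364
```

```bash
python3 door.py; python3 - <<'E'
from h import *
c=dict(np.load('scene.npz')); q=kil(pts(c))
m=(q[...,2]>.13)&(q[...,2]<.235)&(abs(q[...,1])<.08)&(q[...,0]<.01)&(q[...,0]>-.06); print('door face',m.sum(),np.percentile(q[m][:,0],[5,50,95]).round(4))
a=c['image'][110:380,230:500];b=dict(np.load('top.npz'))['image'][60:280,260:480]
cv2.imwrite('pics/end.png',np.hstack([cv2.resize(a,(400,400),interpolation=2),cv2.resize(b,(400,400),interpolation=2)]))
E
```

```text
t 36.4 tcp [0.5782 0.2777 0.3309] kiln [-0.1453  0.3657  0.3309] yaw_y-ky 0.0024 F [ 0.2 -0.7 -0.2] gap 0.0364
scene 315 [-0.0104 -0.004   0.2808]
lip top x pct 32 [-0.0198 -0.0193 -0.0191 -0.0189 -0.0185]
top 342 [-0.0094 -0.0004  0.281 ]
lip top x pct 45 [-0.0166 -0.0162 -0.0158 -0.0154 -0.0151]
door face 890 [-0.0195 -0.0186 -0.0084]
```

View pics/end.png

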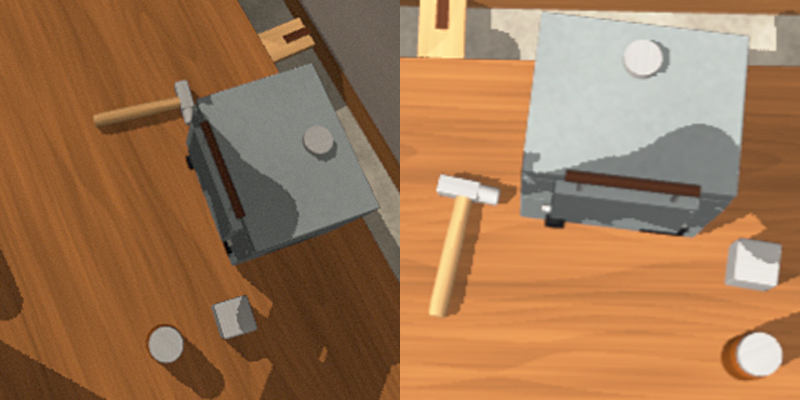

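The view shows the door upright against the kiln and the bystanders where they were. The bar is at kiln x = -0.010 (shut is -0.009) and the door's outer face at about -0.018 (its thickness), so the door is shut. The arm is clear, so I'm handing in.

```bash
python3 -c "
from h import *
print(ctrl.hand_in())"
```

```text
the job is handed in; nothing more can be done
None
```

I handed the job in with the door shut, the tray home and the arm clear, at about 36.5 s of the 64 s allowed. I couldn't see the flask directly at the end. The hand-in reports no verdict.

**What I did**
- I gripped the bar and let the door down to its stop.
- I pushed the tray in with a shut finger until it met the back of the chamber.
- I gripped the bar again, pushed the door up until it was shut, let go and backed away.

**Last checks**
- **Door down:** a fit to the depth image gave 1.50 rad.
- **Tray:** the lip front averaged 10 mm inside the front face. The two cameras disagreed by 3 mm (8 and 11 mm). The final push ended on a firm stop at about 10 N.
- **Door shut:** the bar is 9–10 mm in front of the face (9 mm when fully shut), and the door's outer face is at about 18 mm, matching its thickness.
- **Bystanders:** the hammer, jar and block look unmoved in the last picture; I didn't measure them.
- **Flask:** it was hidden in the chamber. I infer it is still standing from the slow push at about 3–5 N with no sudden changes.

**What disagreed or failed**
- **Tool offset:** the reported tool point was about 40 mm beyond the real finger tips. My first grasp closed above the bar because of this, and I corrected for it from then on.
- **First tray push:** the jaw knuckles are wider than the stated 114 mm (about 146 mm when open). They met the lintel at about 18 N with the lip still about 14 mm outside.
- **Tilting the tool:** the moves can't tilt the tool directly. I stretched the arm to its reach limit, where it gave up orientation and kept about 0.28 rad of tilt. The elbow briefly read 0.048 rad against its 0.05 limit, which may have been sensor noise.
- **Closing the door:** forces at the wrist reached about 37 N.

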